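# Shift the jar mill's gear lever to the green slot

### The job

Put the jar mill in the green gear: push its gear lever along the H-gate, from the middle track through the cross channel, fully home into the slot with the green mark, without shifting it home into the red, blue or yellow slot on the way. Only push the lever, gently, with closed fingertips or the outside of the fingers - do not grip it - and leave everything else on the mill and the table where it stands.

Things in the scene. Friction and masses are not known exactly. Their poses are not given: they have to be found in the camera images.
- mill: Dark grey bench jar mill, fixed to the table. Its gearbox, nearest the robot, is 220 mm (x) by 340 mm (y), 100 mm high, flat-topped. Origin: centre of the gearbox's underside, on the table, below the gate's centre; x points away from the robot to the roller bed, y left, z up.
- jar (a point): Centre of the white jar (120 mm thick) lying on the mill's roller bed behind the gearbox, 205 mm along the mill's x and 112 mm above the table. Bed and jar begin 110 and 145 mm from the gate's centre, end at 300 mm, top at 172 mm.
- gate (a point): Centre of the H-gate, on top of its 3 mm steel plate, 103 mm above the table. Three straight tracks along the mill's x (y = -26, 0, +26 mm, reaching 25 mm either way) are joined at x = 0 by a cross channel along y. All are 16 mm wide. The four teeth between tracks have round ends, so a grip up to about 6 mm off the middle still passes along the channel.
- lever: Gear lever: steel rod 10 mm thick through the gate, orange grip on top, 28 mm thick, 48 mm high, round ends. Origin: its pivot, 30 mm above the table below the gate's centre; z runs up the rod. Tilts along the mill's x and y; about 2 N at the grip moves it; no spring, stays where left; stops end its travel. Starts anywhere along the middle track, front to back.
- knob (a point): Centre of the lever's orange grip, 150 mm from the pivot. In the mill's frame: x = 0, y = 0, z = 180 mm with the lever upright; y = +-54 mm, z = 170 mm in the cross channel at an outer track; x = +-49, y = 0, z = 172 mm at the ends of the middle track; x = +-49, y = +-51, z = 162 mm fully home in a corner slot.
- tag_green: Green mark: disc 28 mm wide, 3 mm thick, fixed on the gate plate beyond the end of one of the four corner slots (ends of the outer tracks), at x = +-78, y = +-62 mm in the mill's frame; which colour is where changes. Origin at its underside, 103 mm above the table; axes as the mill's. A grip fully home in its slot is 31 mm from it, seen from above.
- tag_red: Red mark: a disc like the green one, at another corner slot.
- tag_blue: Blue mark: a disc like the green one, at another corner slot.
- tag_yellow: Yellow mark: a disc like the green one, at another corner slot.
- test_cup: small white ceramic cup, 48 mm wide, 50 mm high, standing loose on the gearbox top to the right of the gate; origin at its underside. Leave it
- stamp: dark wooden stamp, cylinder 32 mm wide, 40 mm high, standing loose on the gearbox top to the left of the gate; origin at its underside. Leave it
- bowl: terracotta bowl 120 mm wide, 55 mm high, on the table to the left; origin at its underside. Leave it
- mug: white mug 76 mm wide, 85 mm high, on the table to the right; origin at its underside. Leave it
- brush: brush lying on the table to the left, near the robot. Leave it
- slab: grey-brown clay tile 130 x 100 x 10 mm lying on the table to the right; origin at its underside. Leave it
- glaze_jar: closed jar 64 mm wide, 80 mm high, on the table to the left; origin at its underside. Leave it

How it is judged:
By the outcome, as a careful person would: the job done as asked, in the order asked, and still so for the second after the job is handed in, with the robot touching nothing.
It also fails if it takes over 51 s, if anything falls off the work surface, if the arm or the gripper's body presses on something with over 40 N, if the wrist force passes 120 N, or if a joint passes its speed limit or range.

### The arm

A 7-joint arm with a two-finger parallel gripper is mounted at the origin on the work surface. World frame = base frame: x ahead of the robot, y to its left, z up, the work surface at z = 0. Lengths are in m, angles in degrees, forces in N, time in s.
With the tool pointing down it reaches from about 0.35 to 0.775 m from the base axis. Payload 3.1 kg.
Tool frame: the origin (TCP) lies on the centre line of the jaws, within the pads' length; the fingertips stand 17 mm ahead of it and the grasp point (between the pads) lies 2 mm behind it (robot.tip_reach is the distance from the TCP to the fingertips, in m); z points along the fingers, y is the line along which they close (so a half turn about z gives the same grasp; the last joint's range is limited). The gripper opens to 85 mm and grips with 20 to 120 N. Pads are 22 mm wide; open, the fingers measure 114 mm over their backs; the gripper's body (76 mm by 85 mm) begins 54 mm behind the grasp point. The pads swing forward as they close: fully open they stand 13 mm farther back than shut.
Start: joints at [-72.004, 17.813, 0.802, 86.603, -0.252, 75.585, -1.558], TCP at [0.192, 0.516, 0.248] pointing down, gripper open.
Joint ranges: [-154.91, 154.91], [-16.99, 109.72], [-72.82, 74.43], [7.12, 147.25], [-82.49, 262.49], [11.32, 116.49], [-174.64, 174.64]. Speed limits (degrees/s): [159.86, 159.86, 180, 180, 180, 180, 180].

### API

Orientations are given as [roll, pitch, yaw] about the fixed x, y, z axes, in that order (R = Rz(yaw) Ry(pitch) Rx(roll)).
In Python, from station import robot, fingers, vision, workorder, recognise gives the robot as it stands. Calls block until the motion is done:
- robot.move_to(position, orientation): joint-space move of the TCP to a pose.
- robot.line_to(position, orientation=None, velocity=0.15, f_stop=None): straight line of the TCP; orientation=None keeps the orientation; velocity is the mean speed in m/s. With f_stop (N) it stops when the force on the tool has changed by that much, and returns True; else False.
- robot.move_j(angles): joint-space move.
- fingers.gripper_to(opening, force=None): opening from 0.0 (shut) to 1.0 (fully open); force is the grip in N (None keeps the last); returns when the fingers have stopped.
- robot.pause(seconds).
- robot.inverse_kinematics(position, orientation): joint angles nearest the present ones, or None.
- vision.grab_frame(name): name is "scene" or "top" or "wrist"; returns the picture (480x640x3 uint8, red, green, blue); there is no depth.
- vision.calibration(name): a dict with "mtx" (3x3 intrinsics, pixels), "extrinsics" (4x4, takes a point from world to camera coordinates); the wrist camera has in their place "T_tool_cam" (4x4, takes a point from camera to tool coordinates, whose origin is the TCP and whose axes are the flange's). Camera axes: x right, y up, looking along -z (the intrinsics and any distortion apply to the point x, -y, -z); pixel columns grow to the right and rows downward; lengths in m; the calibration is good to about 2 mm. A picture is of the moment at which its call begins: read the wrist's pose just before it. calibration takes no time and is no camera call.
A pose or a line that the arm cannot do raises robot.PlanningError and nothing moves.
- workorder.close_job(): hands the job in; it is judged then, once.
Trained networks look in the newest picture that a camera, given by its name, has taken for a name from the list of things; names that differ only in an ending like _2 or _b are one class to them, and where a whole thing is asked for, a point or a joint stands for the part that bears it (a point fixed in the world has none). Each returns a list of dicts, best first, with "p" (0 to 1); they miss things now and then, are a little off and sometimes report something else, mostly with a low value. They report only what shows in the picture. A call takes as long as a camera call.
- recognise(label, camera): "rect" ([centre column, centre row, width, height] in pixels, round what is visible of it).
Readings, each from a call of its own:
- robot.current_time_s(): time.
- robot.current_joint_positions(): joint angles.
- robot.current_dq(): joint speeds.
- robot.current_joint_torque(): joint torques, N m.
- robot.current_tool_pos(): TCP position.
- robot.current_eef_rot(): TCP orientation.
- robot.current_contact_force(): force on the tool from outside, world axes, zero at the start.
- robot.current_torque(): the same for the moment, N m.
- robot.current_finger_gap(): opening from 0.0 (shut) to 1.0 (fully open).
- robot.current_gripper_force(): force on a finger pad.
Only numpy, scipy, OpenCV 4.12 (cv2) and the standard library are available. Lean on these libraries where they do the work, as an engineer would, in place of code of your own. Each camera call takes 0.05 s, during which the arm holds its last target. There are 200 camera calls.

## Working session

There is one attempt and no reset: what is moved stays moved. The work goes in short steps, each a Python script; the robot and the scene stay as the last script left them, time stands still between calls to the robot, and variables do not carry over. Pictures are saved under pics/ and viewed, at most 10 in all, crops included, and the job is handed in when it is done.

```bash
mkdir -p pics; ls; cat > h.py <<'E'
from station import robot, fingers, vision, workorder, recognise
import numpy as np, cv2
def grab(c,fn=None):
    im=vision.grab_frame(c)
    if fn: cv2.imwrite('pics/'+fn,cv2.cvtColor(im,cv2.COLOR_RGB2BGR))
    return im
def ray(c,u,v):
    k=vision.calibration(c);M=np.array(k['mtx']);E=np.array(k['extrinsics'])
    d=np.linalg.inv(M)@[u,v,1];d=np.array([d[0],-d[1],-d[2]])
    R=E[:3,:3];return -R.T@E[:3,3],R.T@d
def atz(c,u,v,z):
    o,d=ray(c,u,v);return o+d*(z-o[2])/d[2]
E
python3 - <<'E'
from h import *
print(vision.calibration('top'))
for c in('top','scene'):
    grab(c,c+'0.png')
    for l in ['mill','jar','knob','lever','tag_green','tag_red','tag_blue','tag_yellow','test_cup','stamp']:
        r=recognise(l,c)[:1]
        for q in r: print(c,l,np.round(q['rect'],1),round(q['p'],2), np.round(atz(c,*q['rect'][:2],{'knob':.175,'lever':.17}.get(l,.106)),4))
print(robot.current_time_s(),robot.current_eef_rot())
E
```

```text
pics
{'mtx': array([[472.98872088,   0.        , 315.54705966],
       [  0.        , 472.98872088, 238.17577373],
       [  0.        ,   0.        ,   1.        ]]), 'extrinsics': array([[-0.00678311, -0.9999361 ,  0.00904385, -0.01468857],
       [ 0.98721733, -0.00525611,  0.1592932 , -0.55334448],
       [-0.15923548,  0.01000875,  0.98718989, -1.4622229 ],
       [ 0.        ,  0.        ,  0.        ,  1.        ]])}
top mill [320.1 202.1 114.8 136. ] 0.58 [ 0.6562 -0.0323  0.106 ]
top jar [317.8 204.2 117.3 134.9] 0.97 [ 0.6496 -0.0251  0.106 ]
top lever [318.9 237.7  10.1   6.7] 0.45 [ 0.5343 -0.0266  0.17  ]
top tag_green [294.6 202.1   9.5   6.6] 0.49 [0.6566 0.0466 0.106 ]
top tag_red [334.6 199.7   8.2   7.3] 0.5 [ 0.6636 -0.0772  0.106 ]
top tag_blue [340.2 248.7   6.8   7.4] 0.58 [ 0.5105 -0.0922  0.106 ]
top tag_yellow [299.  251.3   9.8  12.3] 0.62 [0.5032 0.0331 0.106 ]
top test_cup [357.  197.7  17.8  17.5] 0.61 [ 0.6697 -0.1467  0.106 ]
scene mill [275.8 317.5 228.9 189.8] 0.71 [0.7669 0.0462 0.106 ]
scene jar [277.2 318.2 227.3 191.8] 0.82 [0.7668 0.0498 0.106 ]
scene knob [313.9 248.2  14.9  58.5] 0.76 [0.6044 0.0169 0.175 ]
scene lever [315.  249.9  13.   53.9] 0.56 [0.6023 0.0183 0.17  ]
scene tag_green [308.5 291.6   9.    9.3] 0.51 [0.6615 0.0469 0.106 ]
scene tag_red [275.9 317.  227.9 191.6] 0.66 [0.7656 0.0454 0.106 ]
scene tag_blue [300.4 239.9   7.9   3.6] 0.43 [ 0.5148 -0.093   0.106 ]
scene test_cup [239.8 252.   22.7  28.8] 0.74 [ 0.6439 -0.1725  0.106 ]
scene stamp [364.  272.   16.6  22.6] 0.63 [0.5292 0.1021 0.106 ]
1.1 [1.79995685e+02 1.36638458e-03 1.59622618e+02]
```

```bash
python3 - <<'E'
import cv2
a=cv2.imread('pics/top0.png')[140:290,220:420];cv2.imwrite('pics/topc.png',cv2.resize(a,None,fx=4,fy=4,interpolation=cv2.INTER_CUBIC))
a=cv2.imread('pics/scene0.png')[190:340,200:400];cv2.imwrite('pics/scenec.png',cv2.resize(a,None,fx=4,fy=4,interpolation=cv2.INTER_CUBIC))
E
```

```text
(no output)
```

View pics/topc.png

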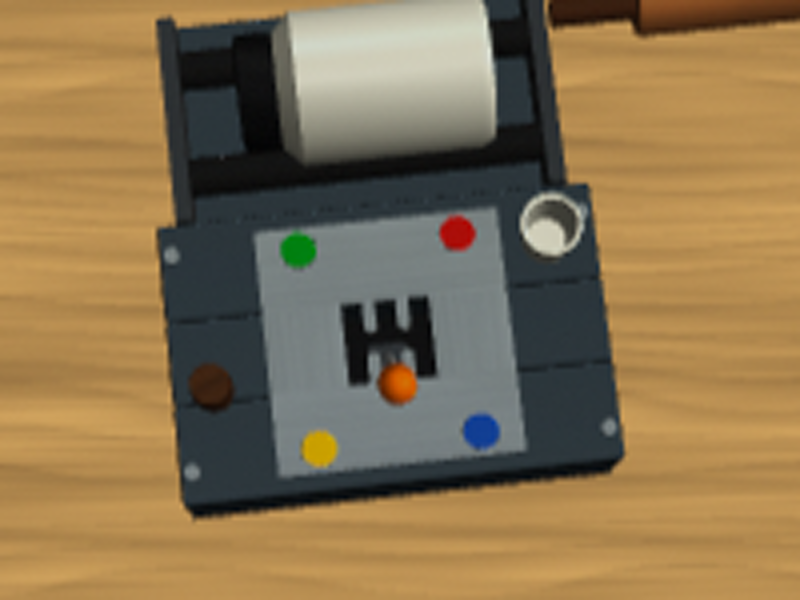

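View pics/scenec.png

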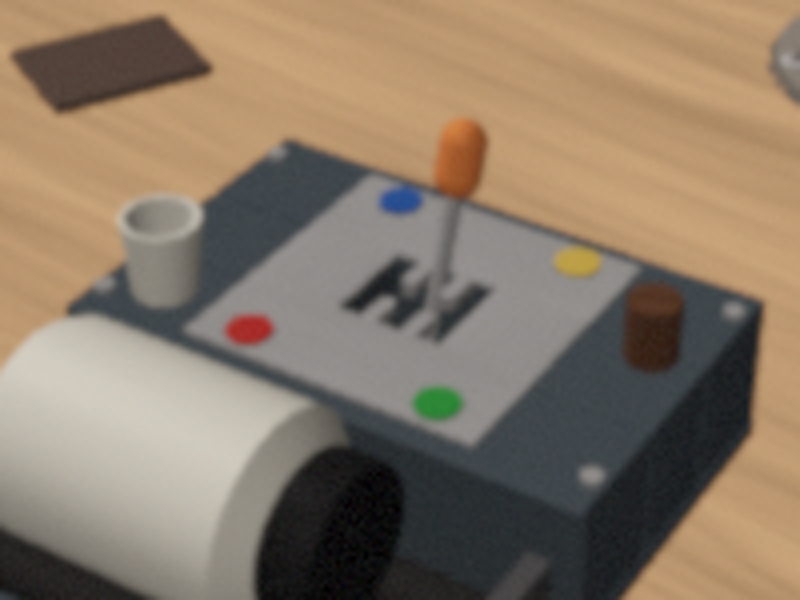

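The H-gate, lever and marks are all visible. Green is at the mill's far-left corner (crop px 298,250), red far right, yellow near left and blue near right. The grip leans toward the robot (398,383). Next I'll fit the pose.

```bash
cat >> h.py <<'E'
from scipy.optimize import least_squares
HS={'green':(45,75),'blue':(105,125),'yellow':(22,32),'orange':(5,17)}
def blob(im,c,box):
    u0,v0,u1,v1=box
    h=cv2.cvtColor(im,cv2.COLOR_RGB2HSV)[v0:v1,u0:u1].astype(int)
    H,S,V=h[...,0],h[...,1],h[...,2]
    m=((H<4)|(H>174)) if c=='red' else (H>=HS[c][0])&(H<=HS[c][1])
    m=(m&(S>140)&(V>70)).astype(np.uint8)
    n,l,s,ce=cv2.connectedComponentsWithStats(m)
    if n<2:return None
    k=1+np.argmax(s[1:,4]);return ce[k]+[u0,v0],s[k]
BOX={'top':(280,190,350,262),'scene':(235,205,372,300)}
def proj(c,P):
    k=vision.calibration(c);M=np.array(k['mtx']);E=np.array(k['extrinsics'])
    p=E[:3,:3]@P+E[:3,3];p=M@[p[0],-p[1],-p[2]];return p[:2]/p[2]
def knobfit(T,ims):
    """lever tilt knob (mill frame x,y) from orange blobs"""
    obs={c:blob(im,'orange',BOX[c]) for c,im in ims.items()}
    obs={c:o for c,o in obs.items() if o}
    def kp(q):
        return T(q[0],q[1],.03+np.sqrt(.15**2-q[0]**2-q[1]**2))
    f=lambda q:np.concatenate([proj(c,kp(q))-o[0] for c,o in obs.items()])
    r=least_squares(f,[0,0]);return r.x,r.fun,{c:o[1][4] for c,o in obs.items()}
E
python3 - <<'E'
from h import *
ims={c:cv2.cvtColor(cv2.imread(f'pics/{c}0.png'),cv2.COLOR_BGR2RGB) for c in('top','scene')}
tags={'green':(.078,.062),'red':(.078,-.062),'yellow':(-.078,.062),'blue':(-.078,-.062)}
O=[]
for c in ims:
    for t in tags:
        b=blob(ims[c],t,BOX[c]);print(c,t,b)
        if b and b[1][4]>25:O.append((c,t,b[0]))
def T(q):
    ct,st=np.cos(q[2]),np.sin(q[2]);return lambda x,y,z:np.array([q[0]+ct*x-st*y,q[1]+st*x+ct*y,z])
for cs in (['top'],['scene'],['top','scene']):
    r=least_squares(lambda q:np.concatenate([proj(c,T(q)(*tags[t],.106))-o for c,t,o in O if c in cs]),[.58,-.02,0],loss='soft_l1')
    print(cs,r.x,np.degrees(r.x[2]),np.round(r.fun,1))
    print(knobfit(T(r.x),{c:ims[c] for c in cs}))
np.save('pose.npy',r.x)
E
```

```text
top green (array([294.10344828, 202.15517241]), array([10,  8,  9,  9, 58], dtype=int32))
top red (array([333.81355932, 197.76271186]), array([50,  4,  9,  9, 59], dtype=int32))
top yellow (array([299.31666667, 251.68333333]), array([15, 58,  9,  9, 60], dtype=int32))
top blue (array([339.91666667, 247.38333333]), array([56, 54,  9,  8, 60], dtype=int32))
scene green (array([309.  , 290.38]), array([69, 83, 11,  6, 50], dtype=int32))
scene red (array([261.84210526, 271.94736842]), array([22, 64, 11,  7, 57], dtype=int32))
scene yellow (array([344., 255.]), array([105,  48,   9,   5,  41], dtype=int32))
scene blue (array([299.88888889, 239.61111111]), array([61, 32,  9,  6, 36], dtype=int32))
['top'] [ 0.58568769 -0.02150617  0.10452284] 5.98871744158317 [-0.1 -0.1  0.1  0.   0.1  0.1 -0.  -0. ]
(array([-0.04545721, -0.00052758]), array([ 0.00000000e+00, -2.84217094e-14]), {'top': np.int32(75)})
['scene'] [ 0.58621987 -0.02498721  0.10451725] 5.988397262799568 [-0.1 -0.1  0.1 -0.   0.1  0.1 -0.1  0.1]
(array([-0.05011633, -0.00291879]), array([5.68434189e-14, 5.68434189e-13]), {'scene': np.int32(197)})
['top', 'scene'] [ 0.58633041 -0.02355105  0.10402145] 5.959990329838204 [ 0.6 -0.3  0.7 -0.2  0.7 -0.1  0.6 -0.2  0.4  0.2  0.6  0.2  0.5  0.3
  0.3  0.3]
(array([-0.04570869, -0.00050702]), array([ 0.69447008, -0.13037774,  0.37525618,  0.82833362]), {'top': np.int32(75), 'scene': np.int32(197)})
```

```bash
cat >> h.py <<'E'
try:
    Q=np.load('pose.npy')
    def T(x,y,z):
        ct,st=np.cos(Q[2]),np.sin(Q[2]);return np.array([Q[0]+ct*x-st*y,Q[1]+st*x+ct*y,z])
except OSError: pass
ORI=[180,0,np.degrees(Q[2])+180]
TZ=.148+robot.tip_reach
def go(x,y,z=TZ,v=.06,f=None):
    s=robot.line_to(T(x,y,z),ORI,velocity=v,f_stop=f)
    p=robot.current_tool_pos();print('t',round(robot.current_time_s(),2),'stop',s,'F',np.round(robot.current_contact_force(),1));return s
def look(fn=None):
    ims={c:grab(c,fn and c+fn) for c in('top','scene')}
    r=knobfit(T,ims);print('knob',np.round(r[0]*1000,1),np.round(r[1],1),r[2]);return r[0]
E
python3 - <<'E'
from h import *
fingers.gripper_to(0.0,20)
p=np.array(robot.current_tool_pos());robot.line_to(p+[0,0,.1],velocity=.2)
print(robot.inverse_kinematics(T(-.09,0,.32),ORI))
robot.move_to(T(-.092,0,.32),ORI)
go(-.092,0,v=.12,f=5)
print(robot.current_joint_positions(),robot.current_tool_pos(),robot.current_finger_gap())
look('1.png')
E
python3 -c "
import cv2
a=cv2.imread('pics/scene1.png')[150:330,200:420];cv2.imwrite('pics/s1c.png',cv2.resize(a,None,fx=3.5,fy=3.3))"
```

```text
[-35.72282406  12.01112126  45.99667666  87.8322043   -8.65933884
  83.830699   106.53754267]
t 6.2 stop False F [-0.6  0.8 -0.3]
[-33.23230961  18.59522581  44.03428566 103.39752248 -14.34125039
  63.63967949 111.68583419] [ 0.49545738 -0.03320494  0.16571566] -0.0004927546595837096
knob [-115.7  -51.1] [-4.  -1.4 -2.6  3.6] {'top': np.int32(2), 'scene': np.int32(199)}
```

View pics/s1c.png

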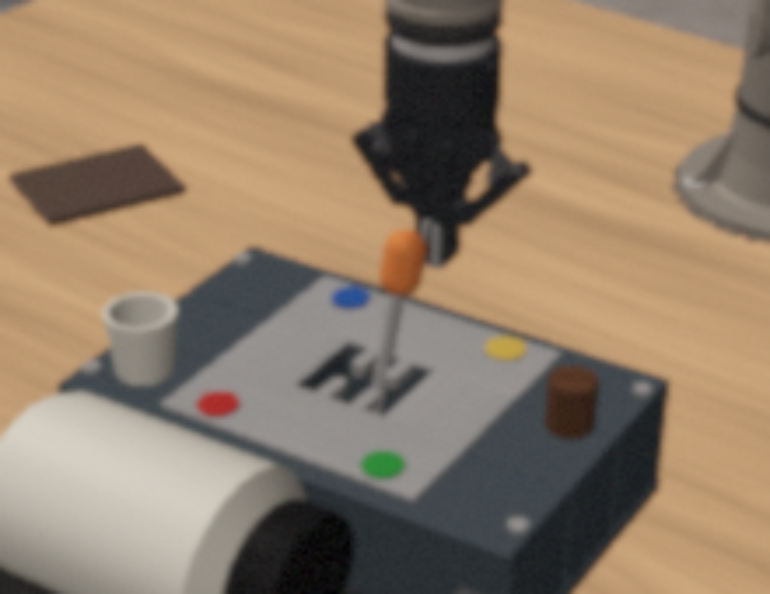

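The shut fingers stand behind the grip with a small gap. The linkage flares sideways, so I'll always push with the flat (tool x) side.

```bash
sed -i "s/obs={c:o for c,o in obs.items() if o}/obs={c:o for c,o in obs.items() if o and o[1][4]>40}/" h.py
python3 - <<'E'
from h import *
look()
for x in (-.06,-.045,-.034):
    go(x,0,v=.04,f=25); look('2.png')
E
```

```text
knob [-51.3  -4.5] [0. 0.] {'scene': np.int32(198)}
t 7.35 stop False F [-1.  -0.5  0.5]
knob [-42.3  -6.5] [ 0. -0.] {'scene': np.int32(211)}
t 7.97 stop False F [-1.3 -0.3 -0.4]
knob [-24.9  -5.5] [0. 0.] {'scene': np.int32(207)}
t 8.5 stop False F [-0.4 -0.7 -0.7]
knob [-14.5  -5.5] [ 0. -0.] {'scene': np.int32(207)}
```

```bash
python3 - <<'E'
from h import *
go(-.0245,0,v=.03,f=25); look()
go(-.06,0,v=.1); go(-.06,0,.26,v=.15)
look('3.png')
E
python3 -c "
import cv2
a=cv2.imread('pics/scene3.png')[150:330,200:420];cv2.imwrite('pics/s3c.png',cv2.resize(a,None,fx=3.5,fy=3.3))"
```

```text
t 9.07 stop False F [-0.6  0.1  1.2]
knob [-4.7 -4.8] [0. 0.] {'scene': np.int32(204)}
t 9.68 stop False F [ 0.4 -0.1 -0.5]
t 10.46 stop False F [ 0.5 -0.4 -0.3]
knob [-2.5 -3.9] [-0.  0.] {'scene': np.int32(188)}
```

View pics/s3c.png

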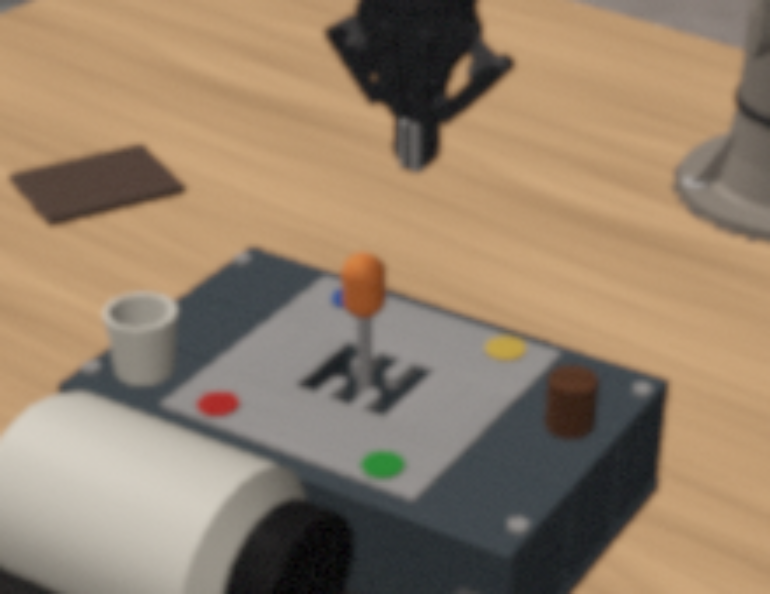

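The lever stands upright over the cross channel. Next is the push in +y, with the tool turned 90°.

```bash
python3 - <<'E'
import h
from h import *
best=None
for s in (90,-90):
    o=[180,0,ORI[2]+s]; j=robot.inverse_kinematics(T(0,-.05,.27),o); print(s,j)
    if j is not None:
        d=np.abs(np.array(j)-robot.current_joint_positions()).max()
        if best is None or d<best[0]: best=(d,o)
h.ORI=best[1]; print(best)
robot.move_to(T(0,-.05,.27),h.ORI)
go(0,-.05,v=.12,f=5); look()
for y in (-.025,-.012,0,.012,.022):
    if go(0,y,v=.04,f=12): print('STOP',y,robot.current_tool_pos()); look('4.png'); break
    look('4.png')
E
```

```text
90 [ 37.23006967  30.84677886 -51.42759929  75.17398299  23.73358074
  84.87285588 173.82905991]
-90 [-32.333538    32.75855967  62.36882072  78.15700646 -28.72926597
  85.81263012  34.01700669]
(np.float64(75.40601348374761), [180, 0, np.float64(95.9599903298382)])
t 12.78 stop False F [-0.5  0.4  0.4]
knob [-2.4 -3.9] [-0.  0.] {'scene': np.int32(186)}
t 13.66 stop False F [ 0.5 -0.3 -0. ]
knob [-3.  -4.1] [-0.  0.] {'scene': np.int32(200)}
t 14.23 stop False F [-0.2  0.7  0.7]
knob [-2.6  9.4] [0. 0.] {'scene': np.int32(204)}
t 14.78 stop False F [-0.3 -0.1  0.4]
knob [-1.4 23.7] [0. 0.] {'scene': np.int32(192)}
t 15.33 stop False F [-0.2  0.2 -0.6]
knob [-0.9 36.6] [ 0. -0.] {'scene': np.int32(189)}
t 15.83 stop False F [ 0.2 -0.   0.4]
knob [-0.9 47.5] [ 0. -0.] {'scene': np.int32(190)}
```

```bash
python3 - <<'E'
import h
from h import *
h.ORI=[180,0,ORI[2]-90]
go(0,.031,v=.02,f=7); print(robot.current_tool_pos(),T(0,.031,TZ)); look()
go(0,-.01,v=.12); go(0,-.01,.27,v=.2); look('5.png')
E
python3 -c "
import cv2
a=cv2.imread('pics/scene5.png')[150:330,200:420];cv2.imwrite('pics/s5c.png',cv2.resize(a,None,fx=3.5,fy=3.3))"
```

```text
t 16.53 stop False F [ 1.  -5.3 -3.8]
[0.5828481  0.0057921  0.16480627] [0.58311156 0.00728139 0.165     ]
knob [-0.5 52.9] [ 0. -0.] {'scene': np.int32(188)}
t 17.12 stop False F [0.3 1.3 0.3]
t 17.8 stop False F [-1.4 -0.  -0.8]
knob [-1.  52.7] [ 0. -0.] {'scene': np.int32(178)}
```

View pics/s5c.png

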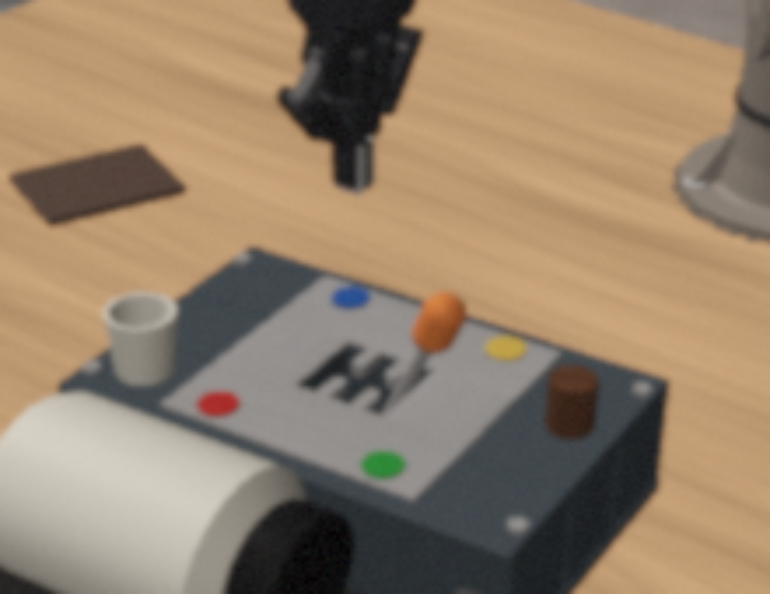

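The lever is at the outer-track end of the channel. Now the last push, in +x.

```bash
python3 - <<'E'
from h import *
robot.move_to(T(-.052,.05,.27),ORI)
go(-.052,.05,v=.12,f=5); look()
for x in (-.02,-.005,.008,.016):
    s=go(x,.05,v=.04,f=12); look()
    if s: break
else:
    go(.028,.05,v=.02,f=9); look()
print(T(.028,.05,TZ),robot.current_tool_pos())
E
```

```text
t 20.1 stop False F [ 0.1  0.7 -0.7]
knob [-1.2 52.8] [-0.  0.] {'scene': np.int32(181)}
t 21.15 stop False F [-0.9  0.6  0.4]
knob [ 0.5 52.9] [0. 0.] {'scene': np.int32(189)}
t 21.77 stop False F [ 0.5  0.2 -0.2]
knob [19.4 52.9] [ 0. -0.] {'scene': np.int32(181)}
t 22.35 stop False F [-0.5 -0.2 -0.6]
knob [33.5 52.2] [0. 0.] {'scene': np.int32(183)}
t 22.8 stop False F [-0.8 -0.6 -0.4]
knob [43.1 51.3] [-0.  0.] {'scene': np.int32(178)}
t 23.65 stop False F [-6.3 -0.4 -0.9]
knob [49.8 50.5] [-0.  0.] {'scene': np.int32(175)}
[0.60898737 0.02908604 0.165     ] [0.6067132  0.02870587 0.16401307]
```

```bash
python3 - <<'E'
from h import *
go(.031,.05,v=.02,f=8); look()
go(-.04,.05,v=.12); go(-.04,.05,.3,v=.2)
robot.move_to(T(-.16,.05,.35),ORI); robot.pause(.3)
look('6.png'); print(robot.current_time_s())
E
python3 -c "
import cv2
a=cv2.imread('pics/scene6.png')[150:330,200:420];b=cv2.imread('pics/top6.png')[140:290,220:420]
cv2.imwrite('pics/s6c.png',cv2.hconcat([cv2.resize(a,(400,400)),cv2.resize(b,(400,400))]))"
```

```text
t 24.05 stop False F [-8.5 -1.   0.4]
knob [50.6 50.4] [-0.  0.] {'scene': np.int32(174)}
t 24.89 stop False F [-0.9  0.1  0.6]
t 25.72 stop False F [-0.8 -0.6 -0.5]
knob [49.2 51.7] [ 0.7 -0.2  0.5  0.2] {'top': np.int32(101), 'scene': np.int32(165)}
26.7
```

View pics/s6c.png

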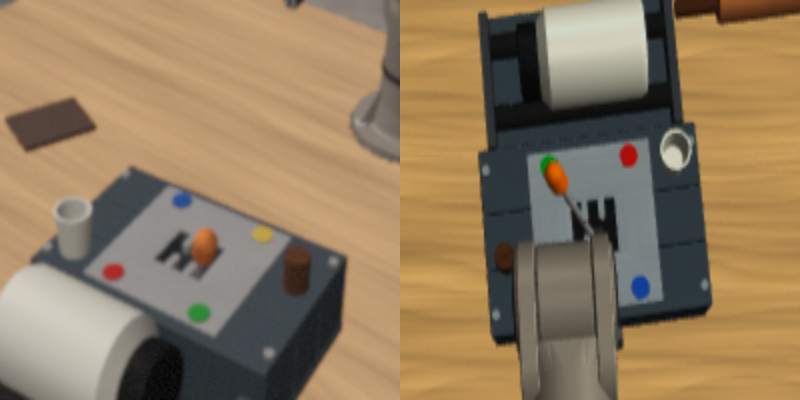

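The grip measures (49, 52) mm in the mill frame, against (49, 51) for fully home. It lies beside the green mark, the cup and stamp have not moved, and the arm is clear.

```bash
python3 -c "
from h import *
print(workorder.close_job())"
```

```text
the job is handed in; nothing more can be done
None
```

The gear lever is fully home in the green slot by camera measurement; the arm was clear, and I handed the job in at about 27 s of the 51 s limit.

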